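Load the plinth jig and index its pusher by one hole

TASK

Take the brown square wooden stick from the green cutting mat and lay it flat in the trough of the cutting jig, between the black push pad and the saw guide, without dropping it in. Let go of it, then pull up the red plunger knob on the blue slide, slide it on to the next hole so that the pad feeds the stick out under the saw guide, and let the pin go fully home in that hole. Finish while still gripping the red knob with the pin home: do not let go, and leave everything else on the bench where it stands.

Things in the scene. Friction and masses are not known exactly. Their poses are not given: they have to be found in the camera images.
- jig: Cutting jig, fixed: plywood base 262 x 150 x 15 (x -150 to 112, y -110 to 40). Its x is the feed direction, from pusher to saw guide; y to the left of that; z up; origin on the table under the trough's middle line. The trough runs along x at y = 0; the index rail, 30 wide, top at z = 45, along x at y = -75, with 11 mm holes in its top at x = -100, -50, 0, 50.
- trough (a point): On the trough's floor (z = 18), middle line, half-way between push pad and saw guide at the start (jig x = -1). Aluminium trough from jig x = -75 to 110, floor 27 wide; side lips lean outwards, tops at z = 26, 20 from the middle line. Pad to guide is 142 at the start, so the stick's centre may lie up to 16 either way.
- guide (a point): Middle of the underside (z = 47) of the saw guide, a dark steel arch across the trough from jig x = 70 to 80; opening 43 wide, top at z = 62. The stick passes under it.
- next_hole (a point): Mouth of the rail's next hole, 50 mm on from the first in the jig's x; the slide's pin is to end in it.
- carriage (a joint): Blue slide on the index rail, m along the jig's x: 0 with its pin in the first hole (start), 0.050 in the next, 0.100 in the one after. Moves with 1.5 N friction, only while the pin is pulled; the pin has 1.5 mm play each way in a hole. 56 long, 52 wide, top plate at z = 54, centred on the knob's axis.
- pad (a point): Middle of the pushing face of the black pad, 24 wide, z 20 to 46. It hangs over the trough on a steel arm (top z = 46) from the blue slide and moves with it; its face is 28 ahead of the knob's axis in the jig's x.
- plunger (a joint): Lift of the spring plunger, m: 0 = pin fully home, 9 mm deep in the hole; 0.012 = pulled up to its stop; clear of the rail from 0.009. The spring presses down with 4 N at 0 and 9 N at 0.012. Let down between holes, the pin rests on the rail and drops into a hole when over it.
- knob: Red round knob of the plunger: upright cylinder 28 across, 22 high; origin at its centre, 80 above the table with the pin home. Under it a steel housing 22 across on the slide's top plate, which is 26 below the knob's centre. It rises with the plunger and travels with the slide.
- stick_mid (a point): Centre of the brown wooden stick, 110 long (its own x) and 24 x 24 in section, 45 g, either end alike. It starts lying on the green mat (mat 3 thick). Lying in the trough its centre is 30 above the table.
- stick: The same stick; origin at the centre of its underside, x along its length, z up as it lies at the start.
- handle: A single painting handle standing up: dowel 25 across, 95 high, with a pale miniature, 130 high in all. Origin: centre of its underside. Bystander.
- pot_a: Blue dropper bottle of paint with white nozzle, 27 across, 66 high. Origin: centre of its underside. Bystander.
- pot_b: Orange dropper bottle of paint with white nozzle, 27 across, 66 high. Origin: centre of its underside. Bystander.
- glue: White glue bottle with orange cap and blue label, 52 across, 150 high. Origin: centre of its underside. Bystander.
- saw: Fine-toothed razor saw lying flat, 260 long, wooden handle 26 thick towards its own -x. Origin: middle, on the table. Bystander.
- offcut: Short brown offcut 45 x 24 x 24, too short for the jig, lying beyond the jig's saw-guide end. Origin: centre of its underside. Bystander.
- cup: Blue ceramic cup, 76 across, 90 high. Origin: centre of its underside. Bystander.
Not all that is in view belongs to the job. What is shaped like the stick but orange or pink is not meant.

How it is judged:
On the way, in this order (a step that is already met when the one before it is completed fails the run):
1. the stick lies flat in the trough between push pad and saw guide, let go, the slide still in its first hole (y of stick_mid in the frame of jig between -0.005 and 0.005 m and z of stick_mid in the frame of jig between 0.026 and 0.035 m and angle between the x axis of stick and the x axis of jig, either way round below 0.06 rad and x of stick_mid in the frame of jig between -0.019 and 0.028 m and contact force between the fingers and stick below 0.1 N and value of joint carriage below 0.004 m), for 0.3 s.
2. the plunger is pulled clear of the first hole (value of joint plunger above 0.0075 m and value of joint carriage below 0.04 m), for 0.1 s.
At the end, for the whole second after the job is handed in: Slide within 3 mm of the next hole (0.050), pin home (plunger under 2 mm), fingers still round the knob (over 2 N, grasp point within 24 mm of its centre); stick flat in the trough within 5 mm and 0.06 rad, its centre 29 to 42 mm along the jig's x (fed out under the guide), at rest, not held (value of joint carriage between 0.047 and 0.053 m and value of joint plunger below 0.002 m and velocity of joint carriage below 0.01 m/s and contact force between the fingers and knob above 2 N and distance between the grasp point and knob below 0.024 m and y of stick_mid in the frame of jig between -0.005 and 0.005 m and z of stick_mid in the frame of jig between 0.026 and 0.035 m and angle between the x axis of stick and the x axis of jig, either way round below 0.06 rad and x of stick_mid in the frame of jig between 0.029 and 0.042 m and contact force between the fingers and stick below 0.1 N and linear speed of stick below 0.02 m/s); the arm keeps its last pose, push and grip.
It fails at once if the stick is dropped: let go more than 30 mm above where it lies in the trough (height (world z) of stick_mid above 0.062 m and contact force between the fingers and stick below 0.02 N).
It fails at once if a bystander is moved by more than 30 mm (distance of any of handle, pot_a, pot_b, glue, saw, offcut, cup from where it was at the start of the episode above 0.03 m).
It also fails if it takes over 51 s, if anything falls off the work surface, if the arm or the gripper's body presses on something with over 40 N, if the wrist force passes 120 N, or if a joint passes its speed limit or range.

ROBOT

A 6-joint arm with a two-finger parallel gripper is mounted at the origin on the work surface. World frame = base frame: x ahead of the robot, y to its left, z up, the work surface at z = 0. Lengths are in m, angles in rad, forces in N, time in s.
With the tool pointing down it reaches from about 0.375 to 0.825 m from the base axis. Payload 5.5 kg.
Tool frame: the origin (TCP) lies between the finger pads; the fingertips stand 8 mm ahead of it and the grasp point (between the pads) lies 11 mm behind it; z points along the fingers, y is the direction in which the jaws open and shut (so a half turn about z gives the same grasp; the last joint's range is limited). The gripper opens to 85 mm and grips with 20 to 120 N. Pads are 22 mm wide; open, the fingers measure 114 mm over their backs; the gripper's body (76 mm by 85 mm) begins 54 mm behind the grasp point. The pads swing forward as they close: fully open they stand 13 mm farther back than shut.
Start: joints at [1.26, 0.314, -0.047, 1.21, 0, 1.571], TCP at [0.183, 0.571, 0.239] pointing down, gripper open.
Joint ranges: [-2.67, 2.67], [-0.69, 1.73], [-1.03, 1.25], [-2.08, 2.16], [-1.42, 1.45], [-3.14, 3.14]. Speed limits (rad/s): [2.39, 2.39, 3.01, 3.14, 3.14, 3.14].

INTERFACE

Orientations are given as a rotation vector (axis times angle).
In Python, from plant import robot gives the robot as it stands. The module is installed in compiled form; this text tells all that it offers.
- The arm moves only by the tool jog_arm, never from a script. Its argument "steps" is a list that holds one entry, the list of rows, each a list of 6 numbers: the shift along the tool's x, y, z in m, then the turn, a rotation vector about the tool's x, y, z in degrees. In form: [[[dx, dy, dz, ax, ay, az], ...]]. A call has 1 to 12 rows; each row is the pose to reach, as a shift and turn from the pose commanded when the call began, along the tool's axes at that moment; what a row does not reach only later rows make up. A row lasts 1/8 s, in which the tool goes at most 62.5 mm and 10.7 degrees, less where a joint would pass 70% of its speed; a pose out of reach is approached as far as the arm can. A call with a gripper value outside its range is refused whole. "gripper" is the opening, from 0 (shut) to 1 (fully open), set as the call begins (left out, the last holds). The fingers move at their own pace and stop on an object; the grip force is fixed at half the most. Time passes only in rows, so rows that repeat a pose let the fingers close. It gives the time, the measured TCP pose, the force and the opening at its end, in the units of the state.
- robot.get_state(): the state, without advancing time (a new reading comes with each control period).
- robot.capture(name): name is "scene" or "side" or "wrist"; returns a dict with "pixels" (480x640x3 uint8, red, green, blue), "mtx" (3x3 intrinsics, pixels), "dist" ([k1, k2, p1, p2, k3] as OpenCV has them; the pictures are not rectified), "world_to_cam" (4x4, takes a point from world to camera coordinates); the wrist camera has in their place "tool_from_camera" (4x4, takes a point from camera to tool coordinates, whose origin is the TCP and whose axes are the flange's). Camera axes: x right, y up, looking along -z (the intrinsics and any distortion apply to the point x, -y, -z); pixel columns grow to the right and rows downward; lengths in m; the calibration is good to about 2 mm. A picture is of the moment at which its call begins: read the wrist's pose just before it. There is no depth.
- robot.finish_job(): hands the job in, once; it reports no verdict.
The state is a dict: "clock": time; "q": joint angles; "joint_velocities": joint speeds; "tau": joint torques, N m; "ee_pos": TCP position; "tool_rot": TCP orientation; "force": force on the tool from outside, world axes, zero at the start; "wrist_torque": the same for the moment, N m; "finger_gap": finger opening in m.
Only numpy, scipy, OpenCV 4.12 (cv2) and the standard library are available. Lean on these libraries where they do the work, as an engineer would, in place of code of your own. Each camera call takes 0.05 s, during which the arm holds its last target.

## Working session

There is one attempt and no reset: what is moved stays moved. The work goes in short steps, Python scripts to look and compute and a tool call to move; the robot and the scene stay as the last step left them, time stands still between calls to the robot, and variables do not carry over. Pictures are saved under pics/ and viewed, and the job is handed in when it is done.

Besides the shell and the picture viewer there is one more tool, called after ">>>" as a command line: name --argument value ..., lists and objects as JSON in quotes. jog_arm: Moves the arm, as the interface text tells. Its arguments: {"type":"object","properties":{"steps":{"type":"array","items":{"type":"array","items":{"type":"array","items":{"type":"number"}}}},"gripper":{"type":"number"}},"required":["steps"]}

```bash
mkdir -p pics; ls; python3 - <<'E'
from plant import robot
import cv2, pickle
s=robot.get_state();print(s)
for n in ["scene","side","wrist"]:
    c=robot.capture(n)
    pickle.dump((s,c),open(f"{n}0.pkl","wb"))
    cv2.imwrite(f"pics/{n}0.png",c["pixels"][:,:,::-1])
    print(n,{k:v for k,v in c.items() if k!="pixels"})
E
```

```text
pics
{'clock': 0.0, 'q': array([ 1.25998223e+00,  3.14222558e-01, -4.80794913e-02,  1.21021569e+00,
       -4.48061924e-06,  1.57078564e+00]), 'joint_velocities': array([-3.03073702e-06, -6.22417230e-04,  4.38673585e-04,  8.86690699e-04,
        2.54572513e-04, -3.47262483e-04]), 'tau': array([-1.65281603e-03, -5.39591968e+01,  3.39751267e+01,  1.93715806e-02,
        7.81687334e-06, -4.35878320e-06]), 'ee_pos': array([0.1833264 , 0.57070486, 0.23843646]), 'tool_rot': array([-4.86205476e-01, -3.10347470e+00,  2.67226419e-03]), 'force': array([-0.31198978, -0.03384087,  0.64935852]), 'wrist_torque': array([-0.02300533,  0.04897451, -0.00669088]), 'finger_gap': 0.08534217322938921}
scene {'mtx': array([[541.43102163,   0.        , 324.86851518],
       [  0.        , 541.43102163, 240.86507559],
       [  0.        ,   0.        ,   1.        ]]), 'dist': array([0.02842485, 0.        , 0.        , 0.        , 0.        ]), 'world_to_cam': array([[-0.10037352,  0.99489645, -0.01030618,  0.11531909],
       [-0.85129527, -0.08051494,  0.51847248,  0.31675304],
       [ 0.51499663,  0.060
[... 521 characters left out ...]
.71024544, -1.35147773],
       [ 0.        ,  0.        ,  0.        ,  1.        ]])}
wrist {'mtx': array([[382.13531799,   0.        , 318.9661597 ],
       [  0.        , 382.13531799, 236.83346437],
       [  0.        ,   0.        ,   1.        ]]), 'dist': array([-0.04381795,  0.        ,  0.        ,  0.        ,  0.        ]), 'tool_from_camera': array([[ 2.52936783e-04,  9.59784997e-01,  2.80735990e-01,
         7.12880384e-02],
       [ 9.99999866e-01, -3.69671858e-04,  3.62863181e-04,
         2.06036784e-05],
       [ 4.52050832e-04,  2.80735860e-01, -9.59784962e-01,
        -1.33888651e-01],
       [ 0.00000000e+00,  0.00000000e+00,  0.00000000e+00,
         1.00000000e+00]])}
```

View pics/scene0.png

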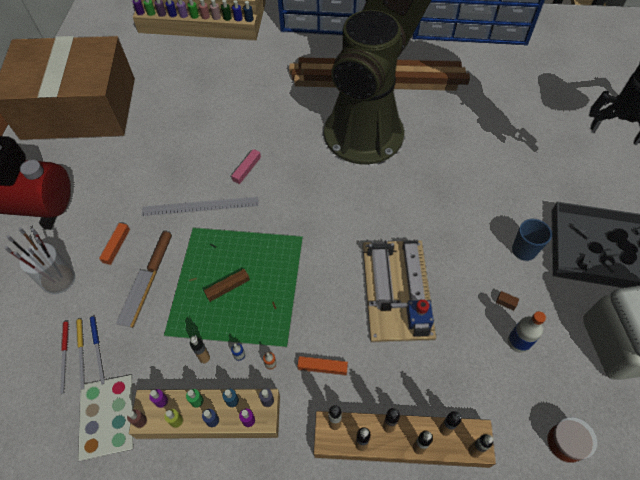

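View pics/side0.png

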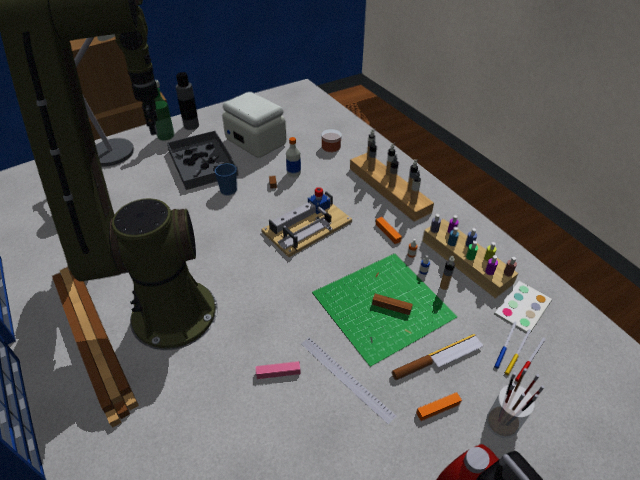

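View pics/wrist0.png

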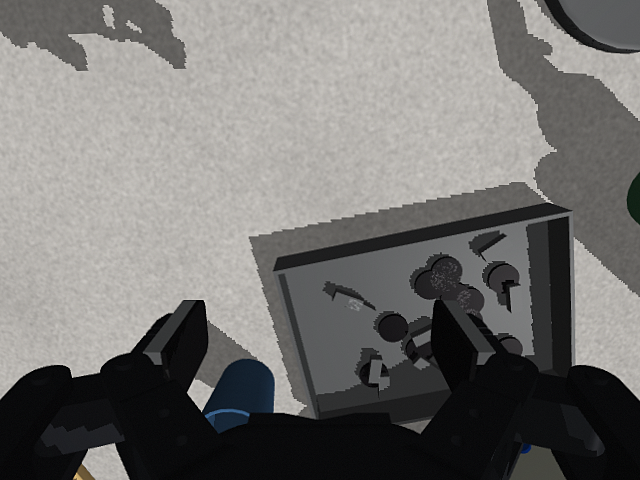

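```bash
cat > h.py <<'E'
import numpy as np, cv2, pickle
from scipy.spatial.transform import Rotation as R
F=np.diag([1,-1,-1,1.])
def c2w(s,c):
    if "world_to_cam" in c: return np.linalg.inv(c["world_to_cam"])
    T=np.eye(4);T[:3,:3]=R.from_rotvec(s["tool_rot"]).as_matrix();T[:3,3]=s["ee_pos"]
    return T@c["tool_from_camera"]
def ray(s,c,uv):
    T=c2w(s,c)@F
    p=cv2.undistortPoints(np.array(uv,float).reshape(-1,1,2),c["mtx"],c["dist"]).reshape(-1,2)
    d=np.c_[p,np.ones(len(p))]@T[:3,:3].T
    return T[:3,3],d/np.linalg.norm(d,axis=1)[:,None]
def onz(s,c,uv,z):
    o,d=ray(s,c,uv); return o+d*((z-o[2])/d[:,2])[:,None]
def proj(s,c,P):
    T=np.linalg.inv(c2w(s,c)@F); P=np.array(P,float).reshape(-1,3)
    return cv2.projectPoints(P,cv2.Rodrigues(T[:3,:3])[0],T[:3,3],c["mtx"],c["dist"])[0].reshape(-1,2)
def tri(v):
    A=0;b=0
    for s,c,uv in v:
        o,d=ray(s,c,[uv]);M=np.eye(3)-np.outer(d[0],d[0]);A=A+M;b=b+M@o
    return np.linalg.solve(A,b)
def snap(n,name):
    from plant import robot
    s=robot.get_state();c=robot.capture(n)
    pickle.dump((s,c),open(name+".pkl","wb"));cv2.imwrite(f"pics/{name}.png",c["pixels"][:,:,::-1]);return s,c
def load(n): return pickle.load(open(n+".pkl","rb"))
def hsv(c): return cv2.cvtColor(c["pixels"],cv2.COLOR_RGB2HSV)
def comps(m,mn=30):
    n,l,st,ce=cv2.connectedComponentsWithStats(m.astype(np.uint8))
    return [(i,st[i],ce[i]) for i in range(1,n) if st[i][4]>=mn],l
E
python3 - <<'E'
from h import *
for n,(x0,y0,x1,y1) in dict(scene0=(340,220,460,350),side0=(250,170,370,260)).items():
    s,c=load(n); im=c["pixels"][y0:y1,x0:x1,::-1]
    k=600//im.shape[0]; k=min(k,800//im.shape[1]); cv2.imwrite(f"pics/z_{n}.png",cv2.resize(im,None,fx=k,fy=k,interpolation=cv2.INTER_CUBIC));print(k)
for n in["scene0","side0"]:
    s,c=load(n);H=hsv(c)
    red=((H[...,0]<5)|(H[...,0]>175))&(H[...,1]>180)&(H[...,2]>90)
    print(n,"red",[(st.tolist(),ce.round(1)) for i,st,ce in comps(red)[0]])
    br=(H[...,0]>5)&(H[...,0]<16)&(H[...,1]>100)&(H[...,2]<150)
    for i,st,ce in comps(br)[0]: print("br",st.tolist(),ce.round(1), onz(s,c,[ce],.02)[0].round(3))
E
```

```text
4
6
scene0 red [([0, 170, 46, 32, 583], array([ 25.6, 187. ])), ([417, 300, 12, 11, 66], array([422.6, 305.3])), ([62, 322, 6, 28, 100], array([ 64.5, 335.2]))]
br [0, 36, 134, 103, 7608] [64.3 89.6] [-0.069 -0.919  0.02 ]
br [291, 57, 45, 26, 491] [313.5  68.4] [-0.234 -0.175  0.02 ]
br [396, 60, 65, 11, 364] [428.1  63.3] [-0.287  0.181  0.02 ]
br [395, 68, 75, 19, 796] [428.2  77.1] [-0.226  0.182  0.02 ]
br [99, 223, 31, 42, 510] [114.3 243.4] [ 0.449 -0.606  0.02 ]
br [148, 232, 23, 39, 376] [159.  251.3] [ 0.461 -0.487  0.02 ]
br [24, 234, 13, 16, 35] [ 30.2 241.1] [ 0.462 -0.818  0.02 ]
br [205, 270, 44, 31, 499] [226.3 284.7] [ 0.537 -0.301  0.02 ]
br [497, 292, 22, 18, 224] [507.4 299.9] [0.513 0.369 0.02 ]
br [532, 311, 14, 14, 132] [538.7 317.5] [0.551 0.437 0.02 ]
br [263, 352, 12, 13, 64] [269.1 359.2] [ 0.711 -0.169  0.02 ]
br [297, 356, 51, 19, 488] [321.5 365.5] [ 0.714 -0.051  0.02 ]
br [548, 429, 30, 33, 179] [558.2 449.6] [0.84  0.445 0.02 ]
br [85, 439, 13, 13, 118] [ 91.  445.2] [ 0.926 -0.506  0.02 ]
side0 red [([516, 361, 14, 19, 55], array([523.1, 369.2])), ([478, 445, 20, 24, 124], array([489.5, 455.1])), ([453, 453, 13, 18, 96], array([459. , 461.5]))]
br [76, 36, 70, 100, 2635] [109.5  86.7] [0.177 1.459 0.02 ]
br [69, 39, 17, 18, 134] [76.2 45.1] [0.132 2.134 0.02 ]
br [329, 85, 311, 259, 12934] [504.2 209.8] [ 1.109 -0.18   0.02 ]
br [90, 122, 10, 18, 47] [ 94.  131.8] [0.02  1.071 0.02 ]
br [322, 139, 18, 13, 135] [330.2 145.8] [0.803 0.45  0.02 ]
br [269, 176, 8, 12, 68] [272.6 181.5] [0.504 0.362 0.02 ]
br [376, 218, 26, 26, 147] [387.7 233.1] [ 0.694 -0.066  0.02 ]
br [409, 246, 8, 5, 30] [412.5 247.9] [ 0.719 -0.16   0.02 ]
br [53, 274, 79, 144, 3006] [ 93.6 346. ] [-0.226 -0.015  0.02 ]
br [373, 294, 39, 20, 399] [391.8 303.7] [ 0.531 -0.302  0.02 ]
br [393, 355, 40, 24, 396] [412.  366.7] [ 0.452 -0.49   0.02 ]
br [417, 400, 45, 21, 173] [436.2 411.2] [ 0.425 -0.616  0.02 ]
```

View pics/z_scene0.png

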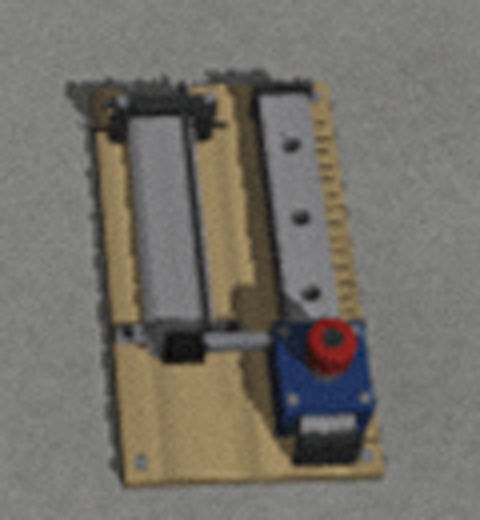

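View pics/z_side0.png

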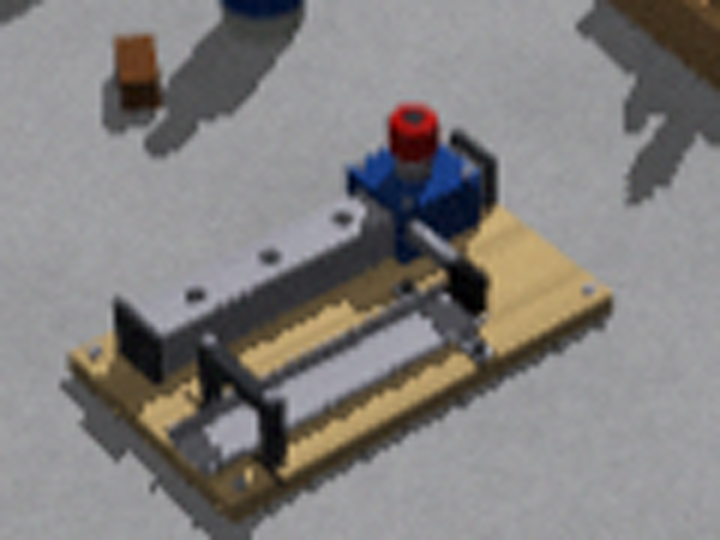

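```bash
python3 - <<'E'
from h import *
# knob
s,c=load("scene0"); H=hsv(c)
S,C=load("side0")
H2=hsv(C)
red=((H2[...,0]<6)|(H2[...,0]>172))&(H2[...,1]>130)&(H2[...,2]>70)
print([(st.tolist(),ce.round(1)) for i,st,ce in comps(red,10)[0] if 250<ce[0]<370 and 170<ce[1]<230])
k=[(st,ce) for i,st,ce in comps(red,10)[0] if 300<ce[0]<340 and 170<ce[1]<210]
if k: print("knob",tri([(s,c,(422.6,305.3)),(S,C,k[0][1])]))
print("knob z=.085",onz(s,c,[(422.6,305.3)],.085))
print("stick", tri([(s,c,(226.3,284.7)),(S,C,(391.8,303.7))]))
for n in ("scene0","side0"):
    s,c=load(n);H=hsv(c)
    br=(H[...,0]>3)&(H[...,0]<20)&(H[...,1]>90)&(H[...,2]<190)
    cs,l=comps(br,200)
    i=min(cs,key=lambda t:np.hypot(*(t[2]-((226,285) if n=="scene0" else (392,304)))))
    cnt=max(cv2.findContours((l==i[0]).astype(np.uint8),0,1)[0],key=len)
    r=cv2.minAreaRect(cnt);b=cv2.boxPoints(r);print(n,r);print(onz(s,c,b,.015).round(4))
E
```

```text
[([315, 188, 8, 5, 34], array([318.5, 190.1]))]
knob [0.57609654 0.16285625 0.08526539]
knob z=.085 [[0.57702788 0.16184673 0.085     ]]
stick [ 0.53414329 -0.3009698   0.01576013]
scene0 ((226.4936065673828, 284.3216552734375), (12.370347023010254, 45.8900032043457), 61.38954162597656)
[[ 0.5539 -0.3548  0.015 ]
 [ 0.4852 -0.2687  0.015 ]
 [ 0.5136 -0.2489  0.015 ]
 [ 0.5808 -0.3345  0.015 ]]
side0 ((391.67919921875, 303.6226501464844), (39.01039123535156, 10.988844871520996), 15.945395469665527)
[[ 0.4852 -0.2689  0.015 ]
 [ 0.5149 -0.2422  0.015 ]
 [ 0.582  -0.3288  0.015 ]
 [ 0.5515 -0.3534  0.015 ]]
```

```bash
python3 - <<'E'
from h import *
s,c=load("scene0");S,C=load("side0")
a=[(412.75,256.25),(415.25,274.25),(417.75,293.25)];b=[(282.7,219.3),(295,212.8),(307.2,206.3)]
print(onz(s,c,a,.045).round(4));print(onz(S,C,b,.045).round(4))
P=(onz(s,c,a,.045)+onz(S,C,b,.045))/2
kn=onz(s,c,[(422.6,305.3)],.087)[0]
ks=onz(S,C,[(318.5,190.1)],.087)[0]; print(kn,ks)
d=P[0]-P[2];yaw=np.arctan2(d[1],d[0]);print(np.degrees(yaw),np.hypot(*d[:2]))
ex=np.array([np.cos(yaw),np.sin(yaw)]);ey=np.array([-ex[1],ex[0]])
o=P[1,:2]+75*ey*.001;print("jig origin",o)
print("trough mid",o-.001*ex,"knob pred",o-.1*ex-.075*ey)
E
```

```text
[[0.4299 0.1428 0.045 ]
 [0.4789 0.1495 0.045 ]
 [0.5285 0.156  0.045 ]]
[[0.4264 0.1389 0.045 ]
 [0.4755 0.1461 0.045 ]
 [0.5258 0.1538 0.045 ]]
[0.57796834 0.1615678  0.087     ] [0.57436867 0.16232882 0.087     ]
-171.91912244860316 0.0999889035635536
jig origin [0.48773184 0.07355724]
trough mid [0.48872191 0.07369781] knob pred [0.57619609 0.16186962]
```

```bash
cat >> h.py <<'E'
def go(pos,yaw,s=None):
    """delta in tool axes from current measured pose to pos, tool down with tool-x at yaw (deg)"""
    if s is None:
        from plant import robot
        s=robot.get_state()
    R0=R.from_rotvec(s["tool_rot"]); cy,sy=np.cos(np.radians(yaw)),np.sin(np.radians(yaw))
    M=np.array([[cy,sy,0],[sy,-cy,0],[0,0,-1]])
    rel=R0.inv()*R.from_matrix(M)
    d=R0.inv().apply(np.array(pos)-s["ee_pos"])
    x=R0.as_matrix()[:,0];z=R0.as_matrix()[:,2]
    print("t",s["clock"],"pos",s["ee_pos"].round(4),"yaw",np.degrees(np.arctan2(x[1],x[0])).round(2),"z",z.round(4),"gap",round(s["finger_gap"],4))
    print("delta mm",(d*1000).round(1),"turn deg",np.degrees(rel.as_rotvec()).round(2), "norm",np.linalg.norm(d*1000).round(0))
E
python3 - <<'E'
from h import *
go((.54,.09,.25),188.1)
go((.533,-.30,.20),128.5)
E
```

```text
t 0.15 pos [0.1834 0.5709 0.2386] yaw 162.19 z [-4.0e-04 -1.2e-03 -1.0e+00] gap 0.0857
delta mm [-486.6 -348.8  -10.9] turn deg [-7.000e-02 -2.000e-02 -2.591e+01] norm 599.0
t 0.15 pos [0.1834 0.5709 0.2386] yaw 162.19 z [-4.0e-04 -1.2e-03 -1.0e+00] gap 0.0857
delta mm [-599.2 -722.2   39.6] turn deg [-7.000e-02  2.000e-02  3.369e+01] norm 939.0
```

>>> jog_arm --steps '[[[-20,-14,0,0,0,-1],[-60,-43,-1,0,0,-3],[-105,-76,-2,0,0,-5.5],[-155,-111,-3,0,0,-8],[-205,-147,-4,0,0,-11],[-255,-183,-5,0,0,-14],[-305,-218,-6,0,0,-17],[-355,-254,-8,0,0,-19],[-400,-287,-9,0,0,-21],[-440,-316,-10,0,0,-23.5],[-470,-337,-10,0,0,-25],[-486,-349,-10,0,0,-26]]]'

```text
clock: 1.65
ee_pos: [0.6313, -0.0327, 0.2505]
tool_rot: [0.225, -3.133, -0.0]
force: [0.3, 0.6, -0.2]
finger_gap: 0.0852
```

```bash
python3 - <<'E'
from h import *
go((.54,.09,.25),188.1)
go((.51,-.26,.19),128.5)
s,c=snap("wrist","w1")
E
```

```text
t 1.65 pos [ 0.6313 -0.0327  0.2505] yaw -171.78 z [-2.e-04  3.e-04 -1.e+00] gap 0.0852
delta mm [ 72.9 134.5   0.5] turn deg [ 0.02 -0.01  0.12] norm 153.0
t 1.65 pos [ 0.6313 -0.0327  0.2505] yaw -171.78 z [-2.e-04  3.e-04 -1.e+00] gap 0.0852
delta mm [ 152.6 -207.6   60.4] turn deg [ 1.000e-02 -1.000e-02  5.972e+01] norm 265.0
```

View pics/w1.png

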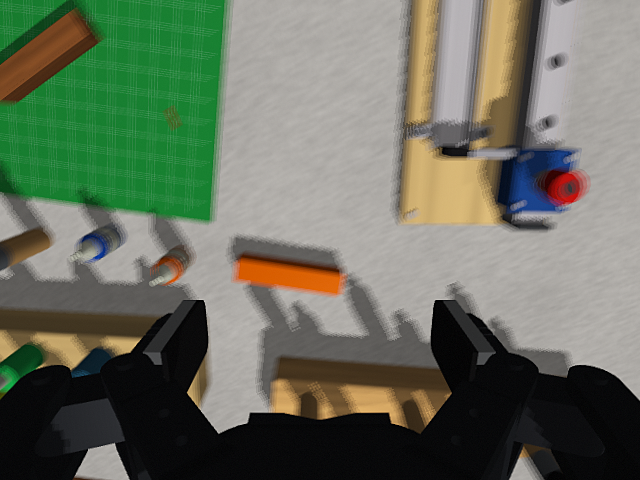

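>>> jog_arm --steps '[[[0.01,-0.03,0.005,0,0,6],[0.025,-0.07,0.012,0,0,14],[0.04,-0.115,0.02,0,0,23],[0.057,-0.16,0.028,0,0,32],[0.072,-0.205,0.035,0,0,41],[0.088,-0.25,0.043,0,0,50],[0.1,-0.285,0.048,0,0,57],[0.105,-0.3,0.05,0,0,59.7],[0.105,-0.3,0.05,0,0,59.7]]]'

```text
clock: 2.82
ee_pos: [0.569, -0.3429, 0.2002]
tool_rot: [-1.365, -2.829, -0.001]
force: [0.1, 1.0, 0.1]
finger_gap: 0.0854
```

```bash
python3 - <<'E'
from h import *
go((.533,-.30,.10),128.5)
s,c=snap("wrist","w2")
E
```

```text
t 2.825 pos [ 0.569  -0.3429  0.2002] yaw 128.49 z [-5.e-04  8.e-04 -1.e+00] gap 0.0854
delta mm [ 55.9  -1.5 100.3] turn deg [ 0.01 -0.05 -0.01] norm 115.0
```

View pics/w2.png

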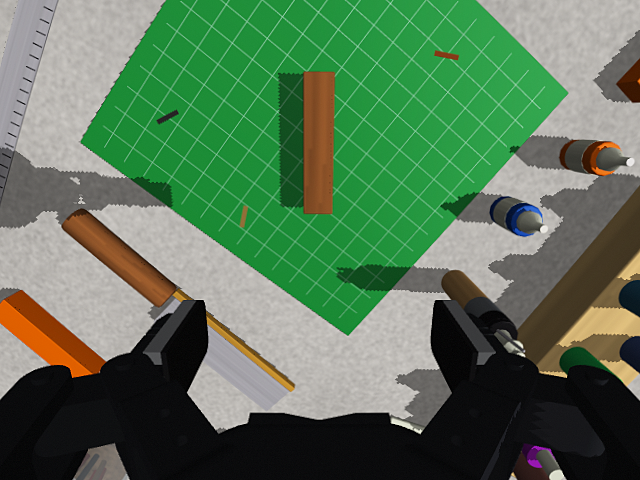

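```bash
python3 - <<'E'
from h import *
s,c=load("w2");H=hsv(c)
m=(H[...,0]>3)&(H[...,0]<20)&(H[...,1]>100); m[:,:270]=0;m[:,360:]=0;m[230:]=0;m[:60]=0
cs,l=comps(m,500);print([t[1] for t in cs])
cnt=max(cv2.findContours((l==cs[0][0]).astype(np.uint8),0,1)[0],key=len)
r=cv2.minAreaRect(cnt);b=cv2.boxPoints(r);print(b)
W=onz(s,c,b,.027);print(W.round(4))
for i in range(4):print(np.linalg.norm(W[i]-W[(i+1)%4]).round(4))
# edges along length at mid rows
ys=np.arange(85,205,5);L=[];Rr=[]
for y in ys:
    x=np.where(l[y]==cs[0][0])[0];L.append((x[0],y));Rr.append((x[-1]+1,y))
A=onz(s,c,L,.027);B=onz(s,c,Rr,.027)
M=(A+B)/2; vx,vy,x0,y0=cv2.fitLine(M[:,:2].astype(np.float32)*1000,2,0,.01,.01).ravel()
print("axis yaw",np.degrees(np.arctan2(vy,vx)),"width",np.linalg.norm(A-B,axis=1).mean())
go((*W.mean(0)[:2],.03),128.5,s)
E
```

```text
[array([ 303,   72,   32,  142, 4180], dtype=int32)]
[[303.  72.]
 [334.  72.]
 [334. 213.]
 [303. 213.]]
[[ 0.491  -0.2641  0.027 ]
 [ 0.5092 -0.2496  0.027 ]
 [ 0.5774 -0.3337  0.027 ]
 [ 0.5575 -0.3495  0.027 ]]
0.0232
0.1083
0.0255
0.1083
axis yaw -51.82523 width 0.023042927566470195
t 2.825 pos [ 0.569  -0.3429  0.2002] yaw 128.49 z [-5.e-04  8.e-04 -1.e+00] gap 0.0854
delta mm [ 55.9  -0.4 170.3] turn deg [ 0.01 -0.05 -0.01] norm 179.0
```

>>> jog_arm --steps '[[[0.015,0,0.02,0,0,0],[0.035,0,0.06,0,0,0],[0.05,0,0.1,0,0,0],[0.056,0,0.135,0,0,0],[0.056,0,0.16,0,0,0],[0.056,0,0.174,0,0,0],[0.056,0,0.178,0,0,0],[0.056,0,0.178,0,0,0]]]'

```text
clock: 3.88
ee_pos: [0.5352, -0.2989, 0.0234]
tool_rot: [1.364, 2.829, 0.0]
force: [0.0, -0.2, -0.7]
finger_gap: 0.0854
```

>>> jog_arm --steps '[[[0,0,0,0,0,0],[0,0,0,0,0,0],[0,0,0,0,0,0],[0,0,0,0,0,0],[0,0,0,0,0,0],[0,0,0,0,0,0]]]' --gripper 0

```text
clock: 4.62
ee_pos: [0.5349, -0.2993, 0.0232]
tool_rot: [1.365, 2.829, -0.0]
force: [0.2, 0.2, 4.7]
finger_gap: 0.022
```

```bash
python3 - <<'E'
from h import *
go((.4877,.0736,.10),188.1)
s,c=snap("wrist","w3")
E
```

```text
t 4.625 pos [ 0.5349 -0.2993  0.0232] yaw 128.49 z [ 9.e-04 -6.e-04 -1.e+00] gap 0.022
delta mm [321.1 195.2 -77.1] turn deg [-1.000e-02  6.000e-02 -5.961e+01] norm 384.0
```

View pics/w3.png

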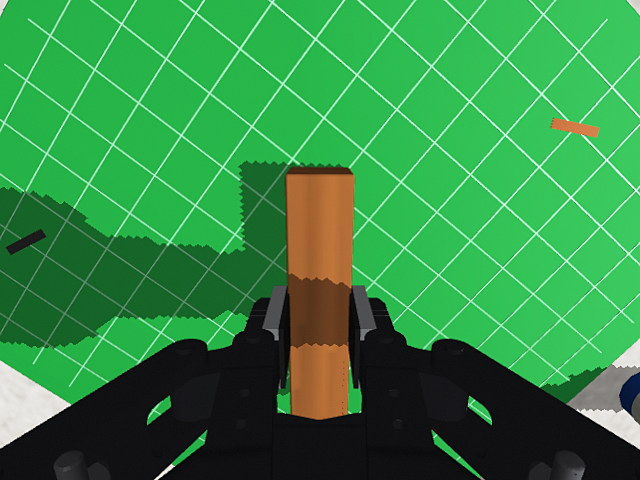

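>>> jog_arm --steps '[[[0,0,-0.01,0,0,0],[0,0,-0.03,0,0,0],[0,0,-0.055,0,0,0],[0.015,0.017,-0.08,0,0,-4],[0.04,0.046,-0.105,0,0,-10],[0.07,0.08,-0.125,0,0,-18],[0.1,0.115,-0.145,0,0,-26],[0.135,0.155,-0.165,0,0,-35],[0.17,0.196,-0.177,0,0,-44],[0.2,0.23,-0.177,0,0,-52],[0.225,0.259,-0.177,0,0,-58],[0.233,0.268,-0.177,0,0,-59.6]]]'

```text
clock: 6.18
ee_pos: [0.5991, 0.0523, 0.1997]
tool_rot: [0.227, -3.133, -0.0]
force: [0.3, -0.1, -1.1]
finger_gap: 0.0225
```

>>> jog_arm --steps '[[[0,0,0,0,0,0],[0,0,0,0,0,0],[0,0,0,0,0,0]]]'

```text
clock: 6.55
ee_pos: [0.599, 0.0489, 0.1997]
tool_rot: [0.218, -3.134, 0.0]
force: [0.7, -0.3, 0.4]
finger_gap: 0.0223
```

```bash
python3 - <<'E'
from h import *
go((.4877,.0736,.10),188.1)
s,c=snap("wrist","w4")
E
```

```text
t 6.55 pos [0.599  0.0489 0.1997] yaw -172.03 z [-2.e-04 -3.e-04 -1.e+00] gap 0.0223
delta mm [106.8  39.9  99.7] turn deg [-0.02 -0.02 -0.13] norm 151.0
```

View pics/w4.png

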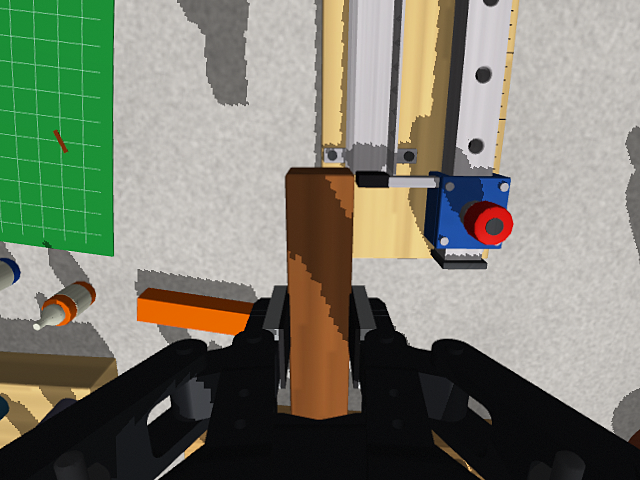

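```bash
python3 - <<'E'
from h import *
s,c=load("w4");H=hsv(c)
g=cv2.cvtColor(c["pixels"],cv2.COLOR_RGB2GRAY)
# holes
for (x,y) in [(483,75),(476,146)]:
    sub=g[y-13:y+13,x-13:x+13]<60
    cs,l=comps(sub,20); print([(t[1][4],t[2]+(x-13,y-13)) for t in cs])
red=((H[...,0]<5)|(H[...,0]>175))&(H[...,1]>150)&(H[...,2]>80); 
print([(t[1],t[2]) for t in comps(red,200)[0] if t[2][0]>400])
hl=onz(s,c,[(483.3,74.7),(476,146)],.045);print(hl)
print("knobtop",onz(s,c,[(494,226)],.091))
im=c["pixels"][0:280,310:530,::-1];cv2.imwrite("pics/z_w4.png",cv2.resize(im,None,fx=2.1*1,fy=2.1,interpolation=cv2.INTER_CUBIC))
d=hl[0]-hl[1];print(np.degrees(np.arctan2(d[1],d[0])),np.linalg.norm(d))
for y in (60,90,120):
    print(y,[int(v) for v in g[y,318:420]])
E
```

```text
[(np.int32(160), array([482.43125,  74.85   ]))]
[(np.int32(146), array([475.03424658, 145.73972603]))]
[(array([474, 206,  39,  39, 933], dtype=int32), array([492.72240086, 224.99571275]))]
[[0.47688823 0.14950487 0.045     ]
 [0.52612803 0.15628323 0.045     ]]
knobtop [[0.5750973  0.16243864 0.091     ]]
-172.16192062820215 0.04970416126866149
60 [112, 111, 113, 88, 92, 140, 175, 183, 184, 185, 187, 189, 190, 191, 194, 195, 198, 199, 202, 204, 205, 206, 215, 140, 109, 115, 117, 114, 113, 117, 142, 143, 141, 155, 160, 162, 152, 153, 181, 208, 207, 207, 204, 199, 204, 205, 203, 201, 202, 201, 201, 201, 198, 197, 201, 202, 197, 192, 194, 197, 203, 205, 203, 202, 201, 200, 203, 201, 198, 196, 196, 200, 211, 183, 54, 66, 69, 71, 72, 68, 55, 149, 204, 196, 196, 194, 198, 200, 200, 202, 202, 202, 202, 202, 202, 201, 199, 197, 194, 192, 191, 189]
90 [104, 105, 107, 81, 97, 156, 182, 184, 185, 187, 188, 190, 191, 193, 193, 196, 198, 200, 201, 203, 204, 207, 211, 204, 141, 111, 115, 115, 115, 139, 145, 141, 149, 159, 162, 153, 154, 176, 202, 206, 206, 202, 199, 202, 203, 201, 200, 199, 199, 198, 199, 197, 196, 201, 199, 195, 191, 194, 197, 203, 202, 200, 200, 199, 199, 203, 200, 195, 193, 192, 202, 209, 88, 54, 55, 56, 59, 59, 58, 93, 192, 197, 194, 195, 197, 199, 200, 201, 203, 202, 204, 203, 203, 202, 199, 198, 195, 192, 190, 189, 188, 186]
120 [112, 108, 106, 84, 109, 168, 187, 185, 186, 190, 189, 191, 193, 192, 195, 196, 198, 199, 201, 204, 204, 206, 214, 157, 107, 115, 116, 114, 131, 143, 143, 145, 157, 163, 155, 154, 173, 199, 203, 202, 201, 198, 199, 201, 200, 198, 198, 198, 197, 197, 197, 196, 200, 198, 190, 191, 193, 199, 202, 201, 199, 197, 197, 201, 201, 198, 194, 190, 195, 205, 181, 69, 64, 68, 71, 72, 68, 54, 175, 201, 193, 195, 196, 198, 199, 201, 202, 202, 201, 204, 204, 201, 199, 198, 196, 197, 190, 107, 97, 101, 104, 110]
```

View pics/z_w4.png

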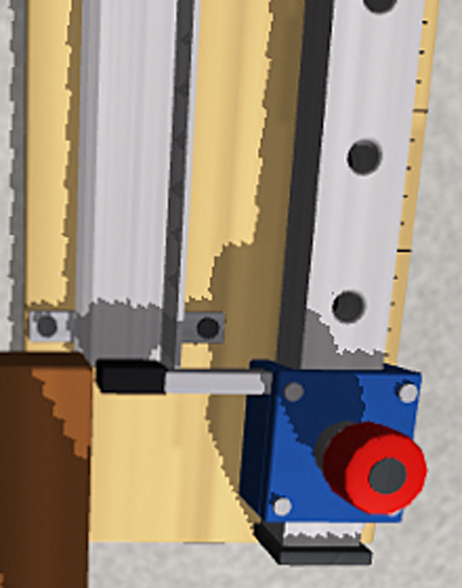

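```bash
python3 - <<'E'
from h import *
s,c=load("w4")
h=(onz(s,c,[(482.9,74.8),(475.6,145.9)],.045))
yaw=np.radians(188.0)
ex=np.array([np.cos(yaw),np.sin(yaw)]);ey=np.array([-ex[1],ex[0]])
o=(h[0,:2]+h[1,:2]+.05*ex)/2+.075*ey; print("o",o, "knob",o-.1*ex-.075*ey)
J=lambda P:np.array([[ (p[:2]-o)@ex,(p[:2]-o)@ey] for p in P]).round(4)
for y,a,b,cc,d in [(60,348,356,391.5,398.5),(90,347,355,389.8,397.3),(120,346,354,388.3,395.3)]:
    print(y,"lips",J(onz(s,c,[(a,y),(d,y)],.026)).tolist(),"floor",J(onz(s,c,[(b,y),(cc,y)],.018)).tolist())
# pad top (z=.046): zoom (97..165, 362..392)/2.1+(310,0)
print("pad top corners",J(onz(s,c,[(310+97/2.1,362/2.1),(310+165/2.1,365/2.1)],.046)).tolist())
# stick far end top corners vs tool
print("stick end px", )
E
```

```text
o [0.48723109 0.07485238] knob [0.57581992 0.1630398 ]
60 lips [[0.0116, 0.0197], [0.0118, -0.018]] floor [[0.0129, 0.013], [0.013, -0.0142]]
90 lips [[-0.0096, 0.0201], [-0.0095, -0.0181]] floor [[-0.0089, 0.0133], [-0.0088, -0.0138]]
120 lips [[-0.0316, 0.0205], [-0.0315, -0.0177]] floor [[-0.0315, 0.0136], [-0.0314, -0.0137]]
pad top corners [[-0.0696, 0.0135], [-0.0706, -0.0108]]
stick end px
```

```bash
python3 - <<'E'
from h import *
s,_=load("w4")
go((.4882,.0746,.085),188.0)
E
```

```text
t 6.6 pos [0.5991 0.0491 0.1997] yaw -172.02 z [-1.e-04 -2.e-04 -1.e+00] gap 0.0223
delta mm [106.2  40.7 114.7] turn deg [-0.01 -0.01 -0.02] norm 162.0
```

>>> jog_arm --steps '[[[0.02,0.008,0,0,0,0],[0.05,0.02,0.01,0,0,0],[0.08,0.032,0.03,0,0,0],[0.1,0.039,0.06,0,0,0],[0.106,0.0407,0.09,0,0,0],[0.106,0.0407,0.11,0,0,0],[0.106,0.0407,0.115,0,0,0],[0.106,0.0407,0.115,0,0,0],[0.106,0.0407,0.115,0,0,0]]]'

```text
clock: 7.72
ee_pos: [0.4895, 0.0756, 0.0856]
tool_rot: [-0.221, 3.132, 0.0]
force: [0.2, -0.6, -0.4]
finger_gap: 0.0222
```

```bash
python3 - <<'E'
from h import *
go((.4882,.0746,.040),188.0)
for n in("wrist","scene","side"): snap(n,n+"5")
s,c=load("side5");a=c["pixels"][170:260,250:370,::-1];a=cv2.resize(a,None,fx=5,fy=5)
cv2.imwrite("pics/z5.png",a)
E
```

```text
t 7.725 pos [0.4895 0.0756 0.0856] yaw -171.93 z [ 1.6e-03  3.0e-04 -1.0e+00] gap 0.0222
delta mm [ 1.5 -0.8 45.6] turn deg [0.   0.09 0.07] norm 46.0
```

View pics/wrist5.png

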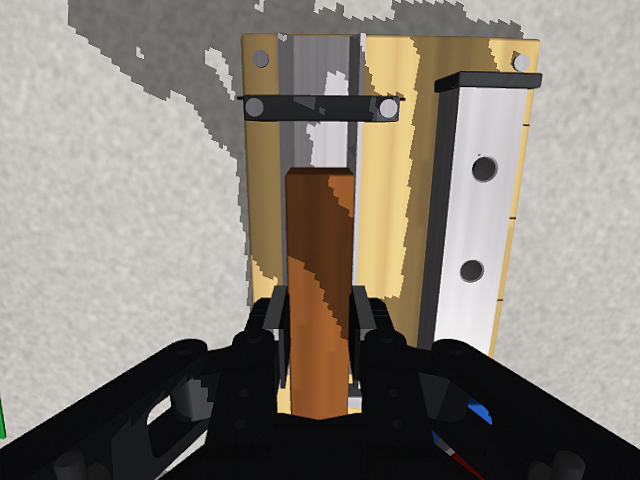

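View pics/z5.png

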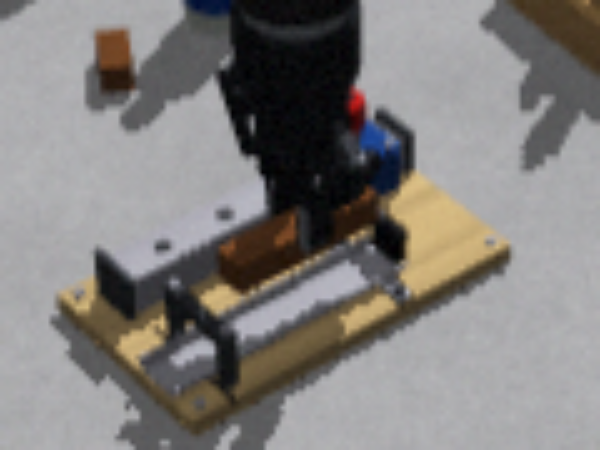

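```bash
python3 - <<'E'
from h import *
s,c=load("wrist5");g=cv2.cvtColor(c["pixels"],cv2.COLOR_RGB2GRAY)
h=onz(s,c,[(484,168.8),(471.8,270.8)],.045);d=h[0]-h[1];print(h,np.degrees(np.arctan2(d[1],d[0])),np.linalg.norm(d))
yaw=np.arctan2(d[1],d[0]);yaw=np.radians(188.0)
ex=np.array([np.cos(yaw),np.sin(yaw)]);ey=np.array([-ex[1],ex[0]])
o=(h[0,:2]-.05*ex+h[1,:2])/2+.075*ey
print("o",o)
J=lambda P:np.array([[ (p[:2]-o)@ex,(p[:2]-o)@ey] for p in P]).round(4)
for y in (60,85,140,155): print(y,[int(v) for v in g[y,272:300]],[int(v) for v in g[y,338:372]])
print("guide", J(onz(s,c,[(244,96),(398,96),(244,121),(398,121)],.062)).tolist())
# stick far end: top face z = TCP+0.004
zt=s["ee_pos"][2]+.0038
print("stick top end",J(onz(s,c,[(286,175),(354,175)],zt)).tolist(), "TCP",J([s["ee_pos"]]))
E
```

```text
[[0.42682225 0.14266218 0.045     ]
 [0.47610316 0.14959394 0.045     ]] -171.99340482366148 0.04976603046320767
o [0.48665739 0.07533728]
60 [121, 120, 119, 117, 113, 112, 96, 91, 92, 94, 93, 94, 93, 90, 91, 92, 92, 91, 90, 88, 90, 97, 117, 122, 121, 123, 122, 121] [124, 122, 121, 120, 120, 120, 120, 122, 124, 128, 134, 70, 58, 60, 59, 63, 63, 63, 61, 61, 60, 69, 116, 113, 112, 111, 103, 115, 205, 197, 198, 198, 200, 201]
85 [124, 123, 121, 119, 118, 115, 105, 90, 93, 93, 92, 92, 93, 93, 89, 91, 92, 91, 90, 88, 90, 97, 113, 121, 121, 121, 122, 121] [206, 205, 203, 203, 204, 203, 204, 208, 214, 228, 125, 53, 59, 60, 63, 62, 64, 63, 61, 61, 62, 111, 113, 112, 110, 110, 109, 109, 111, 112, 114, 113, 112, 106]
140 [122, 124, 124, 123, 122, 121, 121, 111, 90, 93, 93, 94, 94, 94, 91, 91, 92, 92, 91, 89, 90, 91, 105, 119, 118, 119, 120, 119] [202, 201, 200, 199, 200, 201, 206, 213, 199, 121, 64, 71, 72, 75, 76, 76, 73, 72, 57, 187, 213, 204, 203, 204, 198, 196, 199, 199, 201, 201, 203, 204, 206, 206]
155 [123, 123, 123, 123, 122, 122, 122, 114, 94, 91, 92, 91, 92, 94, 92, 90, 92, 93, 91, 89, 90, 91, 102, 115, 118, 117, 118, 118] [202, 200, 199, 199, 200, 203, 207, 217, 163, 79, 69, 72, 74, 77, 68, 58, 62, 63, 115, 193, 209, 204, 203, 199, 197, 198, 200, 201, 202, 203, 203, 205, 206, 206]
guide [[0.0796, 0.0296], [0.0797, -0.0305], [0.0702, 0.03], [0.0703, -0.031]]
stick top end [[0.0523, 0.0114], [0.0523, -0.0116]] TCP [[-0.0028  0.0002]]
```

>>> jog_arm --steps '[[[0,0,0.01,0,0,0],[0,0,0.022,0,0,0],[0,0,0.033,0,0,0],[0,0,0.041,0,0,0],[0,0,0.044,0,0,0],[0,0,0.0455,0,0,0],[0,0,0.0455,0,0,0],[0,0,0.0455,0,0,0]]]'

```text
clock: 8.88
ee_pos: [0.4888, 0.0756, 0.0395]
tool_rot: [-0.222, 3.133, 0.0]
force: [-0.1, -0.1, -0.2]
finger_gap: 0.0226
```

>>> jog_arm --steps '[[[0,0,0.0006,0,0,0],[0,0,0.0012,0,0,0],[0,0,0.0016,0,0,0],[0,0,0.0016,0,0,0]]]'

```text
clock: 9.38
ee_pos: [0.4887, 0.0756, 0.0382]
tool_rot: [-0.222, 3.133, 0.0]
force: [-1.5, 0.2, 6.7]
finger_gap: 0.0224
```

```bash
python3 - <<'E'
from h import *
go((.4882,.0746,.038),188.0)
s,c=snap("side","side6");a=c["pixels"][170:260,250:370,::-1];a=cv2.resize(a,None,fx=5,fy=5)
cv2.imwrite("pics/z6.png",a)
E
```

```text
t 9.375 pos [0.4887 0.0756 0.0382] yaw -171.91 z [ 5.e-04  1.e-04 -1.e+00] gap 0.0224
delta mm [ 0.6 -1.   0.2] turn deg [-0.    0.03  0.09] norm 1.0
```

View pics/z6.png

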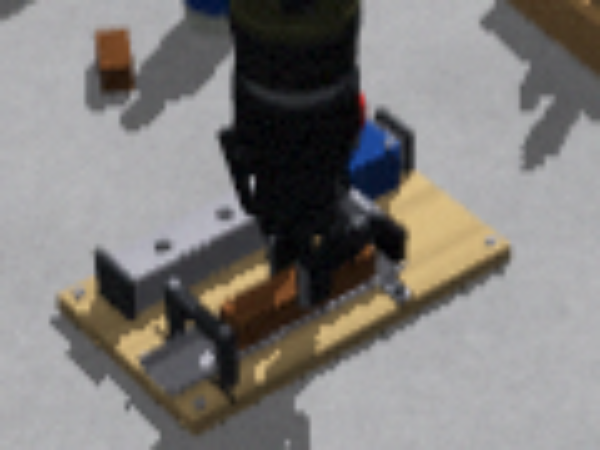

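>>> jog_arm --steps '[[[0,0,0,0,0,0],[0,0,0,0,0,0],[0,0,0,0,0,0],[0,0,0,0,0,0]]]' --gripper 0.5

```text
clock: 9.93
ee_pos: [0.4885, 0.0756, 0.0375]
tool_rot: [0.222, -3.134, 0.0]
force: [0.2, 0.2, -0.8]
finger_gap: 0.043
```

>>> jog_arm --steps '[[[0,0,-0.005,0,0,0],[0,0,-0.02,0,0,0],[0,0,-0.045,0,0,0],[0,0,-0.075,0,0,0],[-0.01,0,-0.1,0,0,0],[-0.03,0,-0.12,0,0,0],[-0.06,0.005,-0.13,0,0,0],[-0.09,0.01,-0.132,0,0,0],[-0.1,0.015,-0.132,0,0,0],[-0.1,0.015,-0.132,0,0,0],[-0.1,0.015,-0.132,0,0,0]]]'

```text
clock: 11.3
ee_pos: [0.5841, 0.1043, 0.1694]
tool_rot: [0.222, -3.132, 0.0]
force: [-0.4, -0.2, 0.4]
finger_gap: 0.0426
```

```bash
python3 - <<'E'
from h import *
go((.5758,.1635,.13),188.0)
snap("wrist","w7")
s,c=snap("side","side7");a=c["pixels"][170:260,250:370,::-1];a=cv2.resize(a,None,fx=5,fy=5)
cv2.imwrite("pics/z7.png",a)
E
```

```text
t 11.3 pos [0.5841 0.1043 0.1694] yaw -171.91 z [-1.4e-03 -3.0e-04 -1.0e+00] gap 0.0426
delta mm [-0.1 59.8 39.4] turn deg [-0.01 -0.08  0.09] norm 72.0
```

View pics/w7.png

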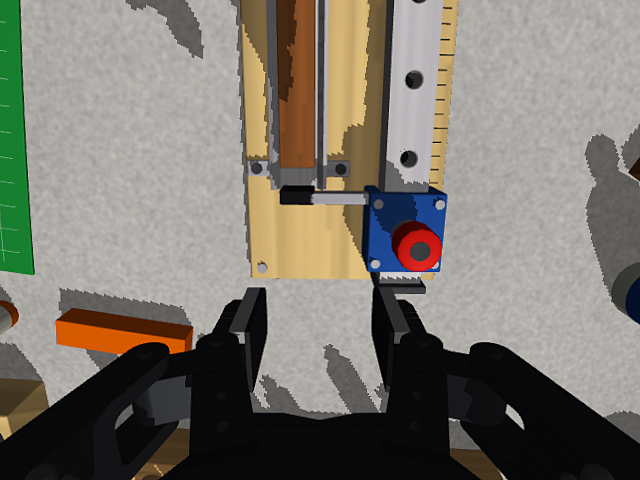

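View pics/z7.png

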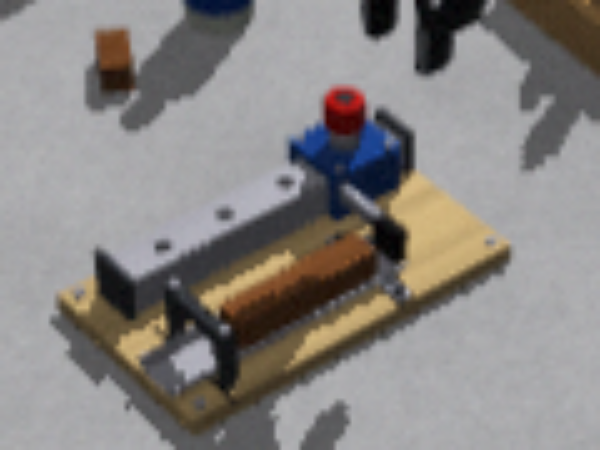

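```bash
python3 - <<'E'
from h import *
s,c=load("w7");H=hsv(c);g=cv2.cvtColor(c["pixels"],cv2.COLOR_RGB2GRAY)
red=((H[...,0]<5)|(H[...,0]>175))&(H[...,1]>150)&(H[...,2]>80)
cs,l=comps(red,400);cs=[t for t in cs if 380<t[2][0]<460];i=cs[0][0];print(cs[0][1:])
m=(l==i).astype(np.uint8)
# inner dark hole of the top ring
cn,hi=cv2.findContours(m,cv2.RETR_CCOMP,1)
for k,q in enumerate(cn):
    if hi[0][k][3]>=0 and len(q)>10: e=cv2.fitEllipse(q);print("inner",e, onz(s,c,[e[0]],.091))
h=onz(s,c,[(414.2,80),(408.8,159)],.045);print(h)
k=onz(s,c,[(420.5,249.5)],.091)[0];print("k",k)
# stick near end
print("stick",onz(s,c,[(279,167),(315,167)],.042), "lips",onz(s,c,[(268,140),(327,140)],.026))
for y in(60,100,140):print(y,g[y,262:335].tolist())
go((k[0],k[1],.08),188.0)
E
```

```text
(array([ 397,  229,   45,   42, 1166], dtype=int32), array([419.0780446 , 249.53859348]))
inner ((419.83880615234375, 251.16012573242188), (19.91442108154297, 21.074277877807617), 61.82587432861328) [[0.57520589 0.16270637 0.091     ]]
[[0.47695207 0.14994113 0.045     ]
 [0.5261202  0.15643565 0.045     ]]
k [0.57414743 0.16287214 0.091     ]
stick [[0.54403951 0.07106761 0.042     ]
 [0.54061853 0.09522585 0.042     ]] lips [[0.52816478 0.05978079 0.026     ]
 [0.5223357  0.10105179 0.026     ]]
60 [102, 103, 104, 104, 107, 90, 74, 76, 77, 79, 77, 77, 80, 78, 76, 43, 37, 46, 45, 46, 45, 44, 44, 44, 44, 44, 43, 42, 41, 38, 51, 85, 83, 83, 87, 90, 89, 94, 93, 94, 95, 95, 94, 93, 91, 88, 87, 87, 88, 88, 89, 87, 49, 134, 199, 151, 68, 57, 60, 64, 60, 47, 149, 186, 178, 175, 172, 171, 175, 177, 178, 179, 181]
100 [185, 186, 191, 187, 88, 99, 118, 130, 132, 125, 72, 77, 78, 78, 77, 70, 49, 76, 90, 87, 83, 70, 36, 36, 36, 51, 82, 77, 79, 78, 80, 81, 83, 85, 88, 89, 91, 93, 94, 95, 94, 95, 95, 92, 91, 90, 89, 88, 88, 90, 89, 86, 65, 143, 197, 137, 50, 58, 56, 50, 49, 93, 160, 180, 175, 174, 172, 173, 175, 178, 180, 181, 182]
140 [184, 190, 169, 88, 97, 100, 102, 116, 129, 127, 141, 131, 70, 78, 77, 77, 64, 51, 73, 79, 77, 75, 75, 77, 78, 78, 79, 79, 81, 81, 80, 84, 84, 86, 89, 88, 91, 93, 93, 90, 90, 87, 87, 87, 88, 89, 89, 90, 89, 89, 89, 87, 66, 145, 180, 112, 53, 60, 64, 58, 47, 142, 185, 176, 175, 173, 172, 175, 177, 179, 180, 182, 184]
t 11.4 pos [0.5844 0.1042 0.1695] yaw -171.92 z [-8.e-04 -2.e-04 -1.e+00] gap 0.0426
delta mm [ 1.8 59.5 89.5] turn deg [-0.01 -0.05  0.08] norm 108.0
```

>>> jog_arm --steps '[[[0,0.015,0,0,0,0],[0.001,0.04,0,0,0,0],[0.001,0.057,0.01,0,0,0],[0.001,0.0595,0.03,0,0,0],[0.001,0.0595,0.055,0,0,0],[0.001,0.0595,0.08,0,0,0],[0.001,0.0595,0.094,0,0,0],[0.001,0.0595,0.0985,0,0,0],[0.001,0.0595,0.0995,0,0,0],[0.001,0.0595,0.0995,0,0,0]]]' --gripper 0.8

```text
clock: 12.65
ee_pos: [0.5767, 0.1635, 0.0709]
tool_rot: [-0.221, 3.132, 0.0]
force: [0.7, 0.6, -0.5]
finger_gap: 0.068
```

```bash
python3 - <<'E'
from h import *
go((.5752,.1627,.070),188.0)
from plant import robot; print(robot.get_state()["force"])
snap("wrist","w8")
s,c=snap("side","side8");a=c["pixels"][140:260,250:370,::-1];a=cv2.resize(a,None,fx=5,fy=5)
cv2.imwrite("pics/z8.png",a)
E
```

```text
t 12.65 pos [0.5767 0.1635 0.0709] yaw -171.91 z [ 1.3e-03  4.0e-04 -1.0e+00] gap 0.068
delta mm [ 1.6 -0.6  0.9] turn deg [0.01 0.08 0.09] norm 2.0
[ 0.74059735  0.58487052 -0.47784496]
```

View pics/w8.png

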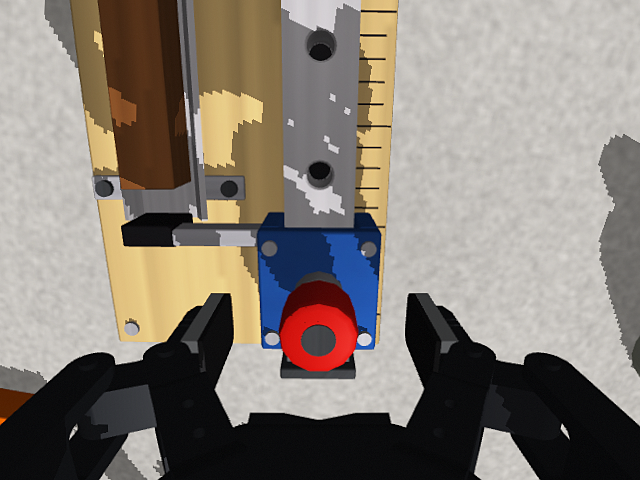

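View pics/z8.png

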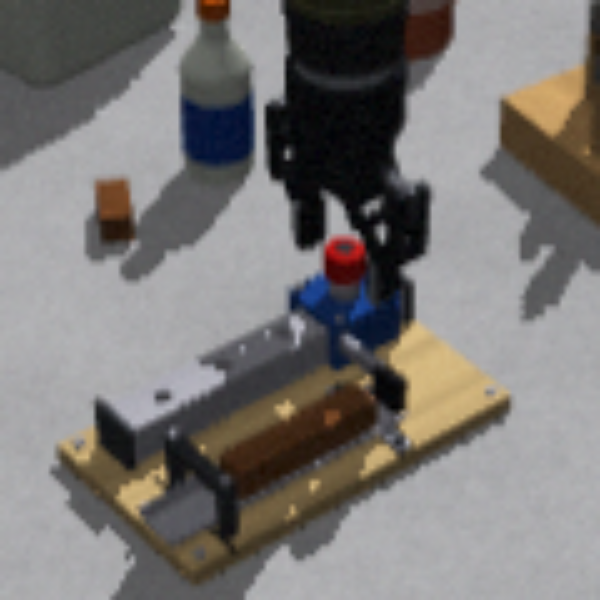

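```bash
python3 - <<'E'
from h import *
s,c=load("w8");print(onz(s,c,[(318,340)],.091),s["ee_pos"])
E
```

```text
[[0.57502107 0.16289724 0.091     ]] [0.57670144 0.16347856 0.0708654 ]
```

Shift 1.6 mm forward, then close on the knob.

>>> jog_arm --steps '[[[0.0015,0,0.0008,0,0,0],[0.0015,0,0.0008,0,0,0],[0.0015,0,0.0008,0,0,0]]]'

```text
clock: 13.12
ee_pos: [0.5746, 0.1631, 0.0693]
tool_rot: [-0.222, 3.134, 0.0]
force: [0.2, -0.8, 1.1]
finger_gap: 0.068
```

>>> jog_arm --steps '[[[0,0,0,0,0,0],[0,0,0,0,0,0],[0,0,0,0,0,0],[0,0,0,0,0,0],[0,0,0,0,0,0],[0,0,0,0,0,0]]]' --gripper 0

```text
clock: 13.88
ee_pos: [0.5747, 0.1629, 0.0695]
tool_rot: [-0.221, 3.133, -0.001]
force: [-0.5, -2.5, 4.1]
finger_gap: 0.0261
```

```bash
python3 - <<'E'
from h import *
go((.575,.1629,.070),188.0)
from plant import robot; print(robot.get_state()["force"])
snap("wrist","w9")
E
```

```text
t 13.875 pos [0.5747 0.1629 0.0695] yaw -171.91 z [ 4.e-04 -3.e-04 -1.e+00] gap 0.0261
delta mm [-0.3 -0.1 -0.5] turn deg [-0.02  0.02  0.09] norm 1.0
[-0.54006956 -2.524738    4.11651162]
```

View pics/w9.png

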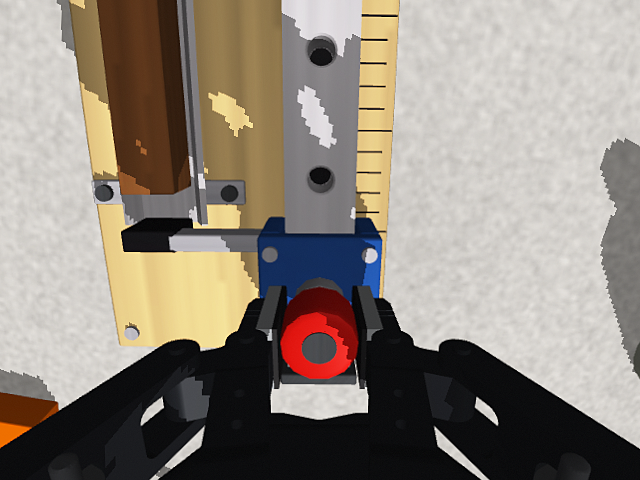

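>>> jog_arm --steps '[[[0,0,-0.003,0,0,0],[0,0,-0.006,0,0,0],[0,0,-0.009,0,0,0],[0,0,-0.011,0,0,0],[0,0,-0.011,0,0,0],[0,0,-0.011,0,0,0],[0,0,-0.011,0,0,0]]]'

```text
clock: 14.8
ee_pos: [0.574, 0.1629, 0.0799]
tool_rot: [0.221, -3.133, 0.001]
force: [0.1, -2.5, -8.3]
finger_gap: 0.0266
```

```bash
python3 - <<'E'
from h import *
go((.575,.1629,.080),188.0)
from plant import robot; print(robot.get_state()["force"])
s,c=snap("wrist","w10");H=hsv(c);s0,c0=load("w9")
def inner(s,c):
    g=c["pixels"];return
cv2.imwrite("pics/z10.png",np.hstack([x["pixels"][200:400,220:420,::-1] for x in (c0,c)]).repeat(2,0).repeat(2,1))
E
```

```text
t 14.8 pos [0.574  0.1629 0.0799] yaw -171.91 z [-1.1e-03 -5.0e-04 -1.0e+00] gap 0.0266
delta mm [-1.  -0.1 -0.1] turn deg [-0.02 -0.07  0.09] norm 1.0
[ 0.05874055 -2.48714088 -8.25121044]
```

View pics/z10.png

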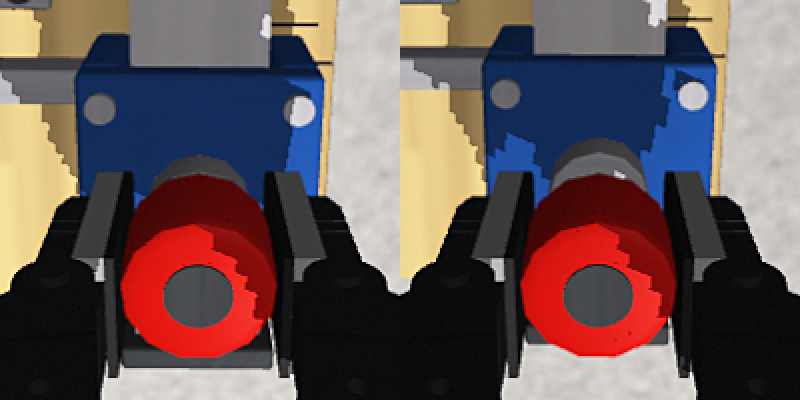

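>>> jog_arm --steps '[[[0.003,0,0,0,0,0],[0.008,0,0,0,0,0],[0.012,0,0,0,0,0],[0.016,0,0,0,0,0],[0.021,0,0,0,0,0],[0.026,0,0,0,0,0],[0.031,0,0,0,0,0],[0.036,0,0,0,0,0],[0.041,0,0,0,0,0],[0.045,0,0,0,0,0],[0.048,0,0,0,0,0],[0.05,0,0,0,0,0]]]'

```text
clock: 16.35
ee_pos: [0.5249, 0.1562, 0.0803]
tool_rot: [-0.222, 3.134, 0.001]
force: [1.3, -0.4, -7.7]
finger_gap: 0.0263
```

>>> jog_arm --steps '[[[0,0,0,0,0,0],[0,0,0,0,0,0],[0,0,0,0,0,0]]]'

```text
clock: 16.73
ee_pos: [0.5247, 0.1562, 0.0801]
tool_rot: [0.222, -3.133, -0.0]
force: [0.2, -0.7, -8.5]
finger_gap: 0.0263
```

```bash
python3 - <<'E'
from h import *
yaw=np.radians(188.0);p=np.array([.5747,.1629])+.05*np.array([np.cos(yaw),np.sin(yaw)])
go((*p,.0695),188.0)
from plant import robot; print(robot.get_state()["force"])
s,c=snap("wrist","w11");
s,c=snap("side","side11");a=c["pixels"][140:260,250:370,::-1];a=cv2.resize(a,None,fx=5,fy=5)
cv2.imwrite("pics/z11.png",a)
E
```

```text
t 16.725 pos [0.5247 0.1562 0.0801] yaw -171.9 z [-8.e-04  2.e-04 -1.e+00] gap 0.0263
delta mm [-0.5 -0.3 10.6] turn deg [ 0.02 -0.05  0.1 ] norm 11.0
[ 0.24376978 -0.7025292  -8.5263698 ]
```

View pics/w11.png

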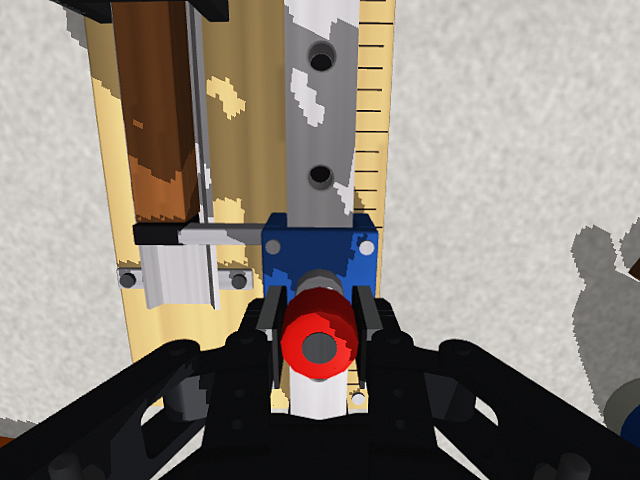

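View pics/z11.png

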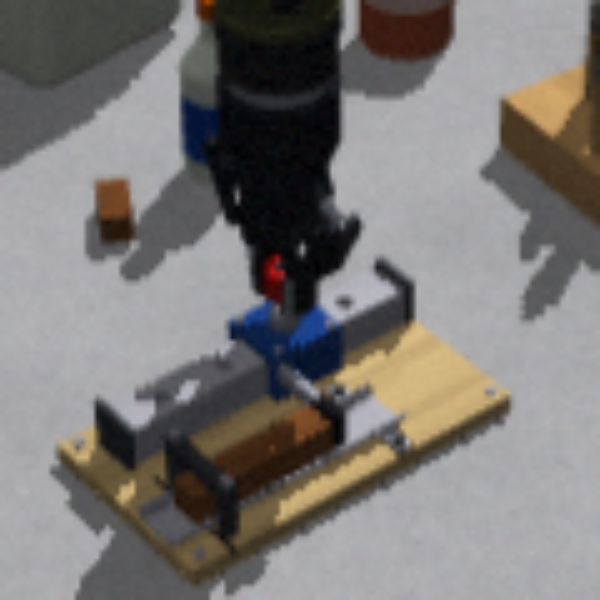

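>>> jog_arm --steps '[[[-0.0005,0,0.002,0,0,0],[-0.0005,0,0.004,0,0,0],[-0.0005,0,0.006,0,0,0],[-0.0005,0,0.008,0,0,0],[-0.0005,0,0.0095,0,0,0],[-0.0005,0,0.0108,0,0,0],[-0.0005,0,0.0108,0,0,0],[-0.0005,0,0.0108,0,0,0]]]'

```text
clock: 17.82
ee_pos: [0.5258, 0.1563, 0.0697]
tool_rot: [-0.222, 3.133, 0.0]
force: [-0.7, 0.5, -5.1]
finger_gap: 0.0262
```

```bash
python3 - <<'E'
from h import *
yaw=np.radians(188.0);p=np.array([.5747,.1629])+.05*np.array([np.cos(yaw),np.sin(yaw)])
go((*p,.0695),188.0)
from plant import robot; print(robot.get_state()["force"])
s,c=snap("wrist","w12");s0,c0=load("w9");
cv2.imwrite("pics/z12.png",np.hstack([x["pixels"][200:400,220:420,::-1] for x in (c0,c)]).repeat(2,0).repeat(2,1))
h=onz(s,c,[(320,62),(320,178)],.045);print(h)
E
```

```text
t 17.825 pos [0.5258 0.1563 0.0697] yaw -171.91 z [ 6.e-04  3.e-04 -1.e+00] gap 0.0262
delta mm [ 0.7 -0.2  0.2] turn deg [0.01 0.04 0.09] norm 1.0
[-0.70536304  0.49772106 -5.1289265 ]
[[0.43180298 0.14323433 0.045     ]
 [0.47598779 0.1495587  0.045     ]]
```

View pics/z12.png

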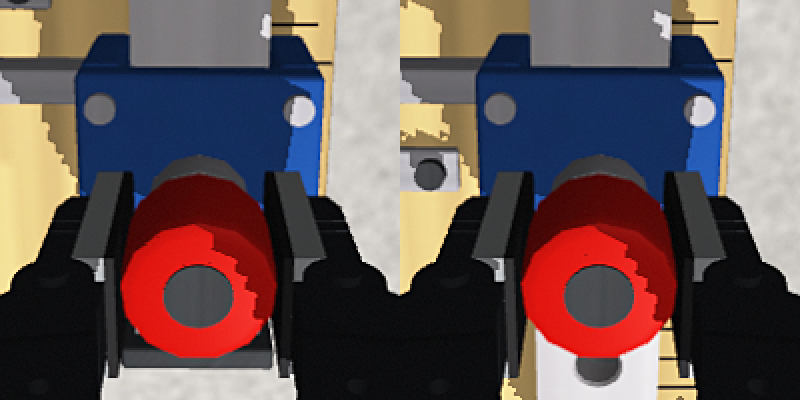

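View pics/w12.png

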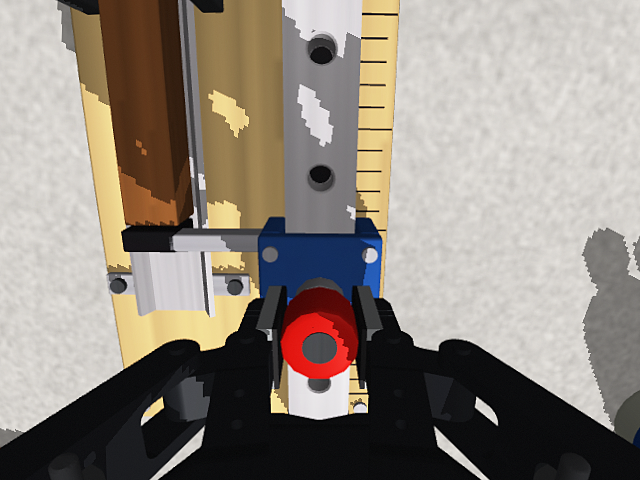

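>>> jog_arm --steps '[[[0,0,0.0005,0,0,0],[0,0,0.001,0,0,0],[0,0,0.001,0,0,0],[0,0,0.001,0,0,0]]]'

```text
clock: 18.38
ee_pos: [0.5266, 0.1564, 0.0694]
tool_rot: [-0.222, 3.132, 0.001]
force: [-0.9, 1.1, 5.4]
finger_gap: 0.0262
```

>>> jog_arm --steps '[[[0.0005,0,0,0,0,0],[0.001,0,0,0,0,0],[0.001,0,0,0,0,0],[0.001,0,0,0,0,0],[0.001,0,0,0,0,0]]]'

```text
clock: 19.0
ee_pos: [0.5261, 0.1563, 0.0694]
tool_rot: [-0.221, 3.131, 0.001]
force: [0.8, 0.3, 6.3]
finger_gap: 0.0264
```

```bash
python3 - <<'E'
from h import *
yaw=np.radians(188.0);ex=np.array([np.cos(yaw),np.sin(yaw)]);ey=np.array([-ex[1],ex[0]])
p=np.array([.5747,.1629])+.05*ex
go((*p,.0695),188.0)
from plant import robot; print(robot.get_state()["force"])
s,c=snap("wrist","w13")
o=np.array([.4869,.0750]);J=lambda P:np.array([[ (q[:2]-o)@ex,(q[:2]-o)@ey] for q in P]).round(4)
print("knob",J(onz(s,c,[(319.5,347.5)],.091)), "hole0/50",J(onz(s,c,[(319.8,178),(320.5,52)],.045)).tolist())
snap("scene","scene13")
s,c=snap("side","side13");a=c["pixels"][140:260,250:370,::-1];a=cv2.resize(a,None,fx=5,fy=5)
cv2.imwrite("pics/z13.png",a)
E
```

```text
t 19.0 pos [0.5261 0.1563 0.0694] yaw -171.91 z [ 3.e-03  6.e-04 -1.e+00] gap 0.0264
delta mm [ 1.  -0.2 -0.1] turn deg [0.01 0.17 0.09] norm 1.0
[0.83628767 0.33410983 6.32920633]
knob [[-0.0504 -0.0752]] hole0/50 [[0.0001, -0.0753], [0.0482, -0.0754]]
```

View pics/w13.png

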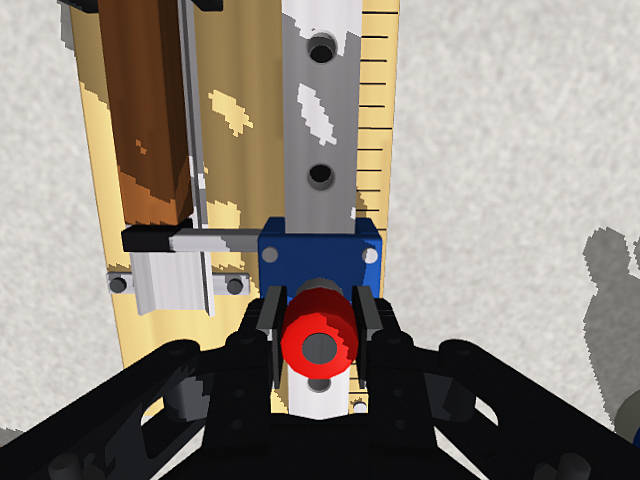

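View pics/z13.png

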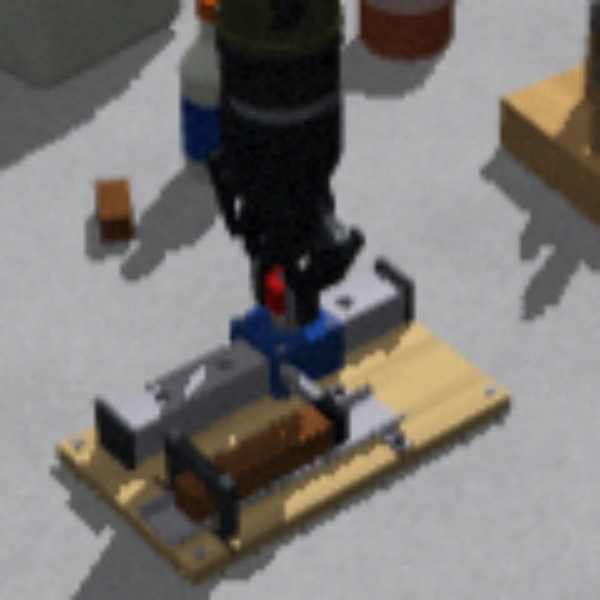

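```bash
python3 - <<'E'
from plant import robot
print(robot.finish_job()); s=robot.get_state();print(s["clock"],s["ee_pos"],s["force"],s["finger_gap"])
E
```

```text
the job is handed in; nothing more can be done
None
the job is handed in; nothing more can be done
```

The stick now lies in the trough, fed out under the saw guide, and the slide's pin is home in the next hole with the red knob still gripped. I handed the job in at about 19 s of the 51 s allowed; the system gives no verdict.

**What I did:** I picked the stick off the mat and lowered it until it touched the trough floor, then let go. It lay about 3 mm from the trough's middle point along the jig. I then gripped the knob and pulled it up about 10 mm. The wrist force of 8.3 N matched the spring. I slid it 50 mm on and let the pin down, pressing lightly.

**Last checks:**
- **Slide:** the camera puts it at about 49.6 mm. The arm's own reading gives about 49 mm. They differ slightly, but both are within the 3 mm tolerance.
- **Pin:** the tool was back at its gripping height (69.4 mm against 69.5 mm) with about 6 N upward on the tool. After the first lowering the force still read −5 N, so I pressed 1 mm further.
- **Stick:** it looks flat, straight and against the pad. I worked out its centre at about 33–34 mm along the jig from the pad's position; I did not measure it directly.
- **Bystanders:** I saw none moved in the views I checked, but I did not measure their positions again at the end.

**Mistake:** my first move call gave millimetres where metres were expected. The per-row speed limit kept it harmless: the arm only stopped at a different spot above the bench.

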